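# Square up a crate corner

### The job

The glue pot stands in the corner of the half-built crate where the carpenter's square must go: slide it along the bench, never lifting or tipping it, into the painted ring and let go of it. Then take the square by its handle and press it, flat on the bench, into the corner until both its outer edges are flush against the two boards, and finish while still holding it pressed firmly against both boards. Leave everything else on the bench where it is.

Things in the scene. Friction and masses are not known exactly. Their poses are not given: they have to be found in the camera images.
- crate: Half-built crate corner, fixed to the bench: two upright wooden boards, 40 mm high, 18 mm thick, meet at a right angle and open towards the robot. Origin: the inside corner at bench height; x along the inner face of the side board (200 mm long inside), y along that of the end board (170 mm), z up; inside is x, y > 0. Cleats 30 mm high outside the boards, up to 50 mm from their inner faces.
- side_board: The longer board of the crate corner (218 x 18 x 40 mm), origin in the centre of its underside, x along it, y towards the inside of the corner.
- end_board: The shorter board of the crate corner (18 x 170 x 40 mm), origin in the centre of its underside, y along it, x towards the inside of the corner.
- square: Carpenter's square: a loose flat aluminium L, 12 mm thick, legs 30 mm wide, 0.3 to 0.5 kg, lying left or right of the crate, turned within 0.65 rad of it. Origin: outer corner, at the underside; long leg 150 mm along x, short leg 120 mm along y. Outer edges: y = 0 (goes to side_board) and x = 0 (to end_board); pressed home its frame coincides with the crate's.
- square_grip (a point): Centre of the square's dark wooden handle bar, which bridges the legs on two posts: at x = y = 57.5 mm of the square, 60 mm above its underside; same axes as the square. The bar is 18 mm wide, 132 mm long, from 48 to 72 mm high, at 45 degrees to the legs (along x = -y): fingers close across it along x = y.
- pot: The closed glue pot: a squat steel tin of 92 mm diameter with a 96 mm lid, 40 mm high, loose, 0.2 to 0.4 kg. On the lid a black upright handle bar 14 mm wide (along y), 50 mm long (along x) and from 40 to 66 mm high. Origin: centre of its underside, z up. At first it stands inside the crate corner.
- pot_grip (a point): Point in the pot's handle bar on the pot's axis, 57 mm above its underside; same axes as the pot. Fingers close along y.
- mark: The place for the pot: a white ring painted flat on the bench, 132 mm outer and 110 mm inner diameter, left or right of the crate corner (on the side where the square is not). Origin: its centre, on the bench.
- jar: Glass jar with steel lid, 60 mm diameter, 85 mm high, standing; origin under its centre; bystander, to be left alone
- brush: Hand brush lying near the far edge of the bench; bystander, to be left alone
- hammer: Hammer lying near the far edge of the bench; bystander, to be left alone
- offcut: Flat wooden offcut 50 x 110 x 18 mm near the robot; origin in the centre of its underside; bystander, to be left alone
- screwdriver: Screwdriver lying near the robot, across the bench; bystander, to be left alone
- latch: Steel crate latch 70 x 45 mm, about 14 mm high, lying on the bench; origin in the centre of its underside; bystander, to be left alone
- filter: Round grey filter canister, 90 mm diameter, 50 mm high, near the far edge; origin under its centre; bystander, to be left alone
Not all that is in view belongs to the job. Leave any purple look-alike of the pot alone.

How it is judged:
By the outcome, as a careful person would: the job done as asked, in the order asked, and still so for the second after the job is handed in, while the arm keeps its last pose, push and grip.
It also fails if it takes over 72 s, if anything falls off the work surface, if the arm or the gripper's body presses on something with over 40 N, if the wrist force passes 120 N, or if a joint passes its speed limit or range.

### The arm

A 7-joint arm with a two-finger parallel gripper is mounted at the origin on the work surface. World frame = base frame: x ahead of the robot, y to its left, z up, the work surface at z = 0. Lengths are in m, angles in rad, forces in N, time in s.
With the tool pointing down it reaches from about 0.4 to 0.875 m from the base axis. Payload 19.3 kg.
Tool frame: the origin (TCP) lies at the very end of the fingers, on their centre line; the grasp point (between the pads) lies 19 mm behind it; z points along the fingers, y is the line along which they close (so a half turn about z gives the same grasp; the last joint's range is limited). The gripper opens to 85 mm and grips with 20 to 120 N. Pads are 22 mm wide; open, the fingers measure 114 mm over their backs; the gripper's body (76 mm by 85 mm) begins 54 mm behind the grasp point. The pads swing forward as they close: fully open they stand 13 mm farther back than shut.
Start: joints at [-1.354, 0.521, -0.036, 1.599, 0.021, 1.021, -0.113], TCP at [0.177, 0.599, 0.231] pointing down, gripper open.
Joint ranges: [-2.91, 2.91], [-0.3, 2.13], [-1.5, 1.42], [0.17, 2.43], [-1.26, 4.41], [0.16, 1.93], [-2.52, 2.52]. Speed limits (rad/s): [1.89, 1.89, 2.39, 2.39, 3.01, 3.01, 3.01].

### API

Orientations are given as [roll, pitch, yaw] about the fixed x, y, z axes, in that order (R = Rz(yaw) Ry(pitch) Rx(roll)).
In Python, from workcell import bot gives the robot as it stands.
- The arm moves only by the shell command python3 -m crank 'ROWS' [FORCE]. ROWS is a JSON object of lists of equal length, an entry for each row: "travel": the shift along the world's x, y, z in cm, a list of three; "turn": the turn, a rotation vector about the world's x, y, z in degrees, a list of three; "gripper": the closure, from 0 (fully open) to 1 (shut). A call has exactly 5 rows; each row is the pose to reach, as a shift and turn from the pose commanded when the call began; what a row does not reach only later rows make up. A row lasts 1/10 s, in which the tool goes at most 50 mm and 8.59 degrees, less where a joint would pass 70% of its speed; a pose out of reach is approached as far as the arm can. A call with a gripper value outside its range is refused whole. The fingers move at their own pace and stop on an object; FORCE is the grip in N (left out, the last holds). Time passes only in rows, so rows that repeat a pose let the fingers close, or fill a call up. It gives the time, the measured TCP pose, the force, the opening and the grip force at its end, in the units of the state.
- bot.observe(): the state, without advancing time (a new reading comes with each control period).
- bot.grab_frame(name): name is "scene" or "top"; returns a dict with "pixels" (384x512x3 uint8, red, green, blue), "fx", "fy", "cx", "cy" (pixels), "extrinsics" (4x4, takes a point from world to camera coordinates). Camera axes: x right, y down, z forward; pixel columns grow to the right and rows downward; lengths in m; the calibration is good to about 2 mm. A picture is of the moment at which its call begins. There is no depth.
- bot.job_done(): hands the job in; it is judged then, once.
The state is a dict: "clock": time; "qpos": joint angles; "qd": joint speeds; "joint_efforts": joint torques, N m; "position": TCP position; "tool_rot": TCP orientation; "force": force on the tool from outside, world axes, zero at the start; "moment": the same for the moment, N m; "grip_width": finger opening in m; "finger_force": force on a finger pad.
Only numpy, scipy, OpenCV 4.12 (cv2) and the standard library are available. Lean on these libraries where they do the work, as an engineer would, in place of code of your own. Each camera call takes 0.05 s, during which the arm holds its last target. There are 200 camera calls.

## Working session

There is one attempt and no reset: what is moved stays moved. The work goes in short steps, Python scripts to look and compute and a shell command to move; the robot and the scene stay as the last step left them, time stands still between calls to the robot, and variables do not carry over. Pictures are saved under pics/ and viewed, at most 10 in all, crops included, and the job is handed in when it is done.

```bash
mkdir -p pics; ls; python3 - <<'E'
from workcell import bot
import cv2,numpy as np
s=bot.observe(); print({k:np.round(v,3).tolist() for k,v in s.items()})
for n in("top","scene"):
    f=bot.grab_frame(n); np.savez(f"{n}0.npz",**f)
    print(n,f["fx"],f["fy"],f["cx"],f["cy"],np.round(f["extrinsics"],4).tolist())
    cv2.imwrite(f"pics/{n}0.png",cv2.resize(f["pixels"][:,:,::-1],(800,600),interpolation=cv2.INTER_CUBIC))
E
```

```text
pics
{'clock': 0.0, 'qpos': [-1.354, 0.522, -0.036, 1.6, 0.021, 1.021, -0.113], 'qd': [0.0, -0.002, 0.001, 0.001, 0.001, -0.001, 0.0], 'joint_efforts': [-0.001, -92.71, 1.98, -36.993, 0.018, 0.008, 0.0], 'position': [0.177, 0.599, 0.231], 'tool_rot': [-3.14, 0.0, 2.855], 'force': [-1.222, -0.335, 0.08], 'moment': [-0.037, -0.012, -0.005], 'finger_force': 0.0, 'grip_width': 0.085}
top 389.2841752151907 389.2841752151907 261.8975161993988 188.71702598817927 [[-0.0095, -0.9999, 0.0075, -0.0449], [-0.9838, 0.008, -0.1789, 0.5847], [0.1788, -0.0091, -0.9838, 1.1862], [0.0, 0.0, 0.0, 1.0]]
scene 430.84589918896035 430.84589918896035 254.76834500449706 199.863611615816 [[0.1254, 0.992, -0.0171, 0.001], [0.6119, -0.0909, -0.7857, -0.2994], [-0.7809, 0.088, -0.6184, 1.808], [0.0, 0.0, 0.0, 1.0]]
```

View pics/top0.png

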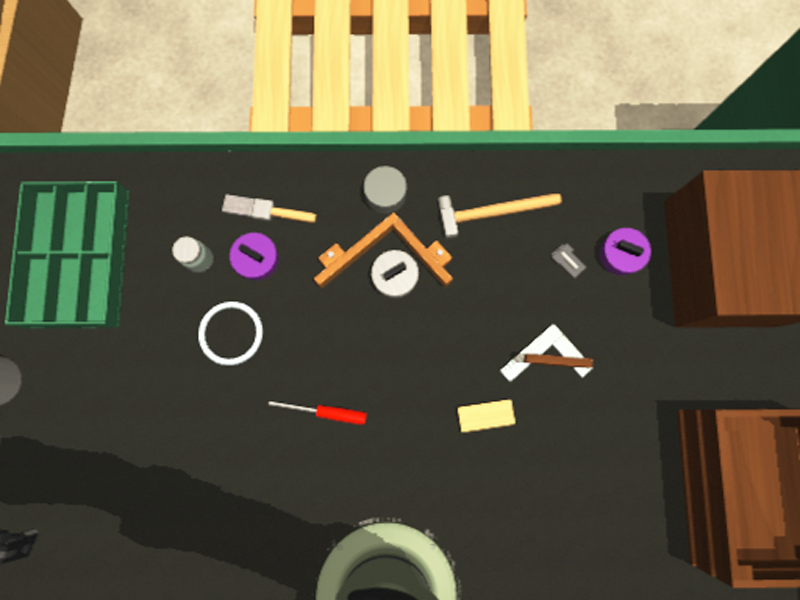

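View pics/scene0.png

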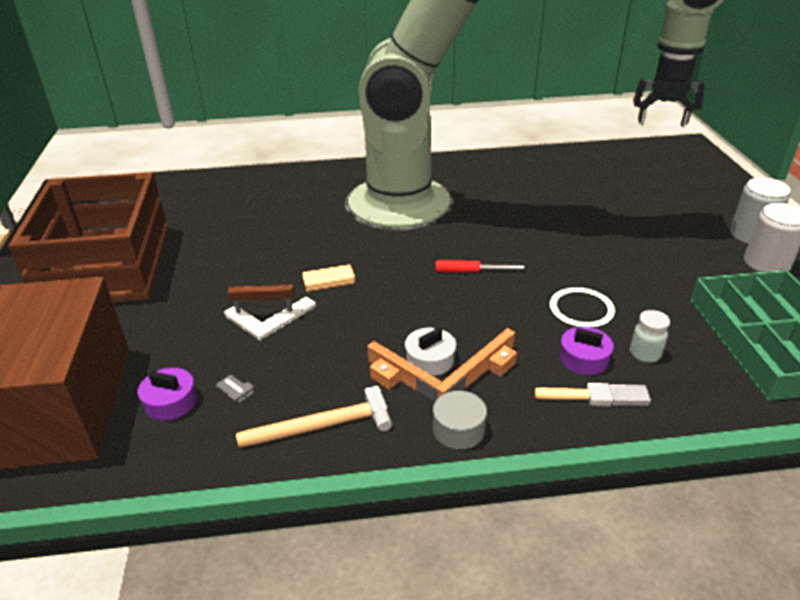

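The top view (800x600) shows:
- the white pot at (395,272) inside the crate corner, whose apex is near (393,215)
- the ring at (230,333)
- the L-square, apex (555,325), with its brown bar from (522,358) to (592,362)
- purple look-alikes at (253,255) and (627,250)

The scene view confirms this layout. Next I'll measure.

```bash
cat > h.py <<'E'
import cv2,numpy as np
from workcell import bot
def grab(n,file=None):
    return dict(np.load(file)) if file else bot.grab_frame(n)
def world(f,uv,z):
    uv=np.atleast_2d(np.asarray(uv,float)); E=f["extrinsics"];R,t=E[:3,:3],E[:3,3]; c=-R.T@t
    d=np.c_[(uv[:,0]-f["cx"])/f["fx"],(uv[:,1]-f["cy"])/f["fy"],np.ones(len(uv))]@R
    return c+d*((z-c[2])/d[:,2])[:,None]
def pix(f,p):
    q=f["extrinsics"][:3]@np.r_[p,1]; return np.array([q[0]/q[2]*f["fx"]+f["cx"],q[1]/q[2]*f["fy"]+f["cy"]])
def blobs(m,amin=30):
    n,l,s,c=cv2.connectedComponentsWithStats(m.astype(np.uint8),connectivity=8)
    return [(l==i,s[i],c[i]) for i in range(1,n) if s[i,4]>=amin]
def circ(pts):  # least-squares circle in the plane
    A=np.c_[2*pts[:,:2],np.ones(len(pts))]; s=np.linalg.lstsq(A,(pts[:,:2]**2).sum(1),rcond=None)[0]
    return s[:2],np.sqrt(s[2]+s[0]**2+s[1]**2)
def outline(m): 
    return max(cv2.findContours(m.astype(np.uint8),cv2.RETR_EXTERNAL,cv2.CHAIN_APPROX_NONE)[0],key=len)[:,0].astype(float)
E
python3 - <<'E'
from h import *
for n in("top","scene"):
    f=grab(n,n+"0.npz"); hsv=cv2.cvtColor(f["pixels"],cv2.COLOR_RGB2HSV); H,S,V=[hsv[...,i].astype(int) for i in range(3)]
    print(n)
    for name,m in dict(white=(S<60)&(V>150),orange=(H>5)&(H<18)&(S>120)&(V>120),brown=(H<13)&(S>110)&(V>40)&(V<140),black=(V<28)).items():
        for b,s,c in blobs(m,25):
            if 60<c[1]<300 and 90<c[0]<440: print(name,s.tolist(),c.round(1))
    a=f["pixels"]; 
    x0,y0,w,h=(190,120,110,82) if n=="top" else (225,195,110,82)
    cr=[cv2.resize(a[y0:y0+h,x0:x0+w,::-1],(400,298),interpolation=cv2.INTER_CUBIC)]
    x0,y0,w,h=(300,190,110,82) if n=="top" else (135,165,110,82)
    cr+=[cv2.resize(a[y0:y0+h,x0:x0+w,::-1],(400,298),interpolation=cv2.INTER_CUBIC)]
    globals()[n]=np.hstack(cr)
cv2.imwrite("pics/crops.png",np.vstack([top,scene]))
E
```

```text
top
white [234, 107, 26, 25, 517] [246.  118.9]
white [142, 125, 33, 15, 341] [158.2 131.7]
white [282, 125, 11, 26, 186] [286.5 138.1]
white [110, 151, 18, 17, 224] [118.6 159.3]
white [238, 160, 30, 30, 602] [252.4 174.4]
white [359, 161, 12, 11, 49] [364.4 166.2]
white [127, 193, 41, 41, 472] [146.9 212.9]
white [320, 208, 53, 36, 553] [346.1 224.1]
white [368, 235, 11, 6, 42] [372.7 236.7]
white [172, 257, 30, 6, 50] [186.1 259.6]
orange [301, 67, 15, 16, 221] [307.6  74.8]
orange [185, 68, 15, 16, 240] [192.   75.5]
orange [224, 68, 14, 16, 224] [230.5  75.5]
orange [263, 68, 14, 16, 214] [269.4  75.1]
orange [307, 124, 52, 9, 55] [333.4 127.6]
orange [292, 127, 68, 15, 91] [324.5 135.6]
orange [201, 136, 89, 47, 978] [246.3 160.4]
orange [337, 227, 42, 8, 204] [357.3 230.2]
brown [340, 232, 36, 3, 37] [357.6 233.1]
black [396, 156, 14, 8, 25] [402.  159.9]
scene
white [275, 59, 237, 91, 5663] [382.2  86.7]
white [5, 70, 230, 72, 6506] [123.9  93.5]
white [223, 117, 56, 28, 609] [243.3 134. ]
white [196, 171, 30, 11, 130] [211.6 176. ]
white [308, 170, 28, 2, 55] [321.3 170.5]
white [352, 184, 42, 26, 365] [372.1 196.4]
white [143, 190, 59, 27, 535] [171.7 203.2]
white [407, 198, 22, 22, 332] [417.6 208.5]
white [259, 209, 33, 23, 445] [275.  221.5]
white [140, 241, 21, 14, 109] [149.8 247.1]
white [344, 245, 72, 14, 501] [390.4 250.9]
white [233, 247, 17, 28, 247] [241.5 259.4]
white [277, 250, 34, 25, 665] [293.7 262.2]
orange [195, 177, 32, 10, 114] [210.6 181.9]
orange [146, 182, 41, 5, 129] [165.8 184.2]
orange [235, 210, 96, 44, 1352] [282.5 233. ]
orange [342, 248, 35, 8, 70] [358.8 254.1]
orange [151, 263, 87, 23, 244] [192.2 275. ]
brown [146, 182, 42, 11, 240] [167.  188.1]
brown [298, 226, 33, 22, 122] [314.4 235.6]
brown [247, 242, 12, 7, 27] [252.1 244.7]
black [269, 212, 13, 11, 60] [274.9 217.6]
black [368, 213, 16, 8, 69] [375.8 216.7]
black [97, 242, 17, 7, 69] [105.5 244.9]
```

View pics/crops.png

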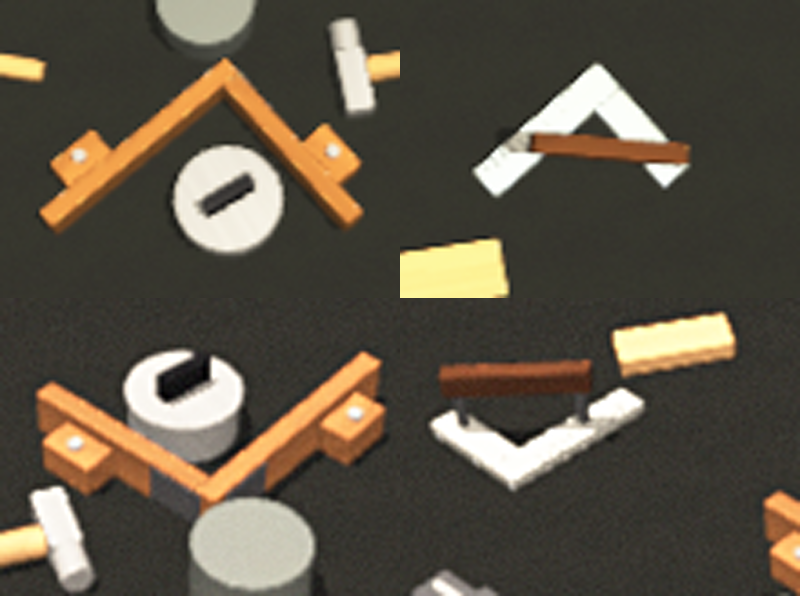

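Crops (3.64x enlarged): the crate apex's outer top is at (227,60) and the pot lid centre at (228,198), both top left. The square's apex is at (597,65), top right. I'll fit lines to the outer edges and a circle to the lid and ring.

```bash
cat > meas.py <<'E'
from h import *
K=4
def up(f): 
    a=cv2.resize(f["pixels"],None,fx=K,fy=K,interpolation=cv2.INTER_CUBIC); return [cv2.cvtColor(a,cv2.COLOR_RGB2HSV)[...,i].astype(int) for i in range(3)]
def un(uv): return (np.asarray(uv,float)+.5)/K-.5
def env(f,mask,cols,z,low=False):   # line through top (or lowest) mask pixel of each column
    p=[]
    for c in range(cols[0]*K,cols[1]*K):
        r=np.flatnonzero(mask[:,c])
        if len(r): p.append((c,(r[-1]+.5) if low else (r[0]-.5)))
    w=world(f,un(p),z)[:,:2]
    l=cv2.fitLine(w.astype(np.float32),cv2.DIST_HUBER,0,1e-4,1e-4).ravel()
    return l[2:],l[:2]
def cross(l1,l2):
    s=np.linalg.solve(np.c_[l1[1],-l2[1]],l2[0]-l1[0]); return l1[0]+s[0]*l1[1]
def frame(lx,ly,off=0):  # lx: line of the x axis (points to -x,+y), ly: of the y axis
    dx=lx[1]*np.sign(-lx[1][0]); dy=ly[1]*np.sign(-ly[1][0])
    ax=np.arctan2(dx[1],dx[0]); ay=np.arctan2(dy[1],dy[0])-np.pi/2; d=(ay-ax+np.pi)%(2*np.pi)-np.pi; yaw=ax+d/2
    o=cross(lx,ly); c,s=np.cos(yaw),np.sin(yaw)
    return o+off*np.array([c-s,s+c]),yaw,np.degrees(d)
def sel(m,at):  # component of m holding/nearest pixel at
    return min(blobs(m,200),key=lambda b:np.linalg.norm(un(b[2])-at))[0]
E
python3 - <<'E'
from meas import *
f=grab("top","top0.npz"); H,S,V=up(f)
c=world(f,[[0,0]],0); E=f["extrinsics"]; print("cam",(-E[:3,:3].T@E[:3,3]).round(3))
W=(S<60)&(V>130)
pl=sel(W,(252.4,174.4)); print("pot",circ(world(f,un(outline(pl)),.04)))
hb=sel((V<70)&(cv2.fillPoly(np.zeros(V.shape,np.uint8),[outline(pl).astype(int)],1)>0),(252.4,174))
r=cv2.minAreaRect(outline(hb).astype(np.float32)); b=world(f,un(cv2.boxPoints(r)),.066); print("bar",b[:,:2].round(4).tolist(),world(f,un([r[0]]),.06).round(4))
rg=sel(W,(146.9,212.9)); print("ring",circ(world(f,un(outline(rg)),0)))
O=sel((H>4)&(H<20)&(S>110)&(V>90),(246,160))
print("crate",frame(env(f,O,(224,250),.04),env(f,O,(255,272),.04),.018))
sq=sel((S<70)&(V>110),(346,224))
print("square",frame(env(f,sq,(333,352),.012),env(f,sq,(357,368),.012)))
br=sel((H<13)&(S>110)&(V>30)&(V<170),(357,231)); r=cv2.minAreaRect(outline(br).astype(np.float32))
print("sqbar",world(f,un([r[0]]),.064).round(4),world(f,un(cv2.boxPoints(r)),.064)[:,:2].round(4).tolist())
f=grab("scene","scene0.npz"); H,S,V=up(f); sq=sel((S<70)&(V>95),(171,203))
print("square2",frame(env(f,sq,(170,190),0,True),env(f,sq,(146,162),0,True)))
E
```

```text
cam [ 0.363 -0.039  1.272]
pot (array([ 0.6344997, -0.0198132]), np.float64(0.048670369710524505))
bar [[0.6259, 0.0037], [0.6492, -0.0362], [0.6368, -0.0431], [0.6135, -0.0033]] [[ 0.6327 -0.0196  0.06  ]]
ring (array([0.51726446, 0.32653313]), np.float64(0.06708641739854902))
crate (array([ 0.7417574 , -0.01567242], dtype=float32), np.float32(2.2782874), np.float32(0.44011006))
square (array([ 0.53174025, -0.3509278 ], dtype=float32), np.float32(2.2646394), np.float32(-0.12523834))
sqbar [[ 0.4484 -0.3447  0.064 ]] [[0.4441, -0.2758], [0.4648, -0.2783], [0.4527, -0.4137], [0.4321, -0.4108]]
square2 (array([ 0.52909994, -0.3516736 ], dtype=float32), np.float32(2.2634878), np.float32(0.29028302))
```

```bash
M='python3 -m crank'
for i in 1 2 3 4; do python3 -m crank '{"travel":[[2.9,-3.9,0],[5.7,-7.8,0],[8.6,-11.6,0],[11.4,-15.5,0],[11.4,-15.5,0]],"turn":[[0,0,-3],[0,0,-6],[0,0,-9],[0,0,-10.8],[0,0,-10.8]],"gripper":[0,0,0,0,0]}' 60; done
```

```text
clock: 0.6
position: [0.2949, 0.4394, 0.2315]
tool_rot: [-3.14, 0.002, 2.658]
force: [-0.3, 1.3, -0.1]
grip_width: 0.0853
finger_force: 0.0
clock: 1.1
position: [0.4081, 0.2841, 0.2314]
tool_rot: [-3.141, 0.002, 2.469]
force: [-1.2, 1.3, 0.2]
grip_width: 0.0851
finger_force: 0.0
clock: 1.6
position: [0.5215, 0.1286, 0.2312]
tool_rot: [-3.141, 0.002, 2.281]
force: [-1.2, 0.6, -0.2]
grip_width: 0.0855
finger_force: 0.0
clock: 2.1
position: [0.6346, -0.0268, 0.2307]
tool_rot: [-3.14, 0.003, 2.093]
force: [-1.2, 0.4, 0.2]
grip_width: 0.0852
finger_force: 0.0
```

```bash
python3 -m crank '{"travel":[[0,0.7,-4],[0,0.7,-8],[0,0.7,-12],[0,0.7,-15],[0,0.7,-15]],"turn":[[0,0,0],[0,0,0],[0,0,0],[0,0,0],[0,0,0]],"gripper":[0,0,0,0,0]}'
python3 - <<'E'
from h import *
f=grab("scene"); a=f["pixels"][170:300,190:365,::-1]; cv2.imwrite("pics/p1.png",cv2.resize(a,None,fx=4,fy=4,interpolation=cv2.INTER_CUBIC))
E
```

```text
clock: 2.6
position: [0.6304, -0.0132, 0.0774]
tool_rot: [-3.136, -0.003, 2.101]
force: [-0.2, 0.3, -0.1]
grip_width: 0.085
finger_force: 0.0
```

View pics/p1.png

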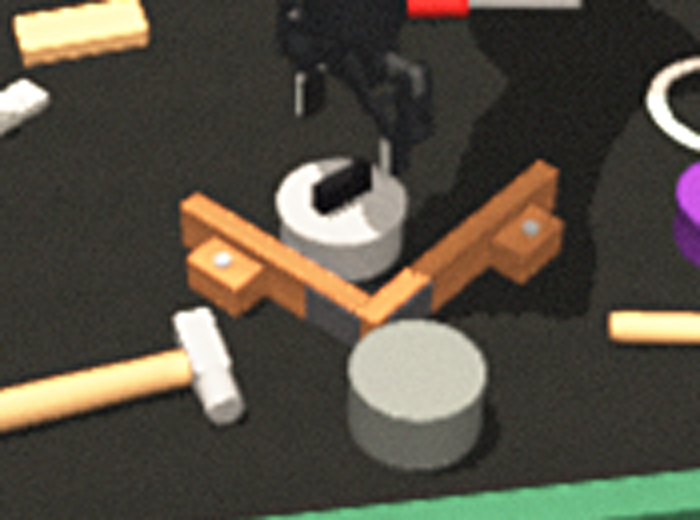

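The fingers (around (300,95) and (385,155)) straddle the black bar at (343,187), still above it. The TCP was still settling, so I'll re-read it.

```bash
python3 -m crank '{"travel":[[0,0,-0.5],[0,0,-1],[0,0,-1],[0,0,-1],[0,0,-1]],"turn":[[0,0,0],[0,0,0],[0,0,0],[0,0,0],[0,0,0]],"gripper":[0,0,0,0,0]}'
```

```text
clock: 3.15
position: [0.6331, -0.0135, 0.0718]
tool_rot: [3.141, 0.0, 2.101]
force: [0.1, -0.2, -0.2]
grip_width: 0.0856
finger_force: 0.0
```

```bash
python3 -m crank '{"travel":[[0.05,-0.6,-0.7],[0.05,-0.6,-1.4],[0.05,-0.6,-2.1],[0.05,-0.6,-2.6],[0.05,-0.6,-2.6]],"turn":[[0,0,0],[0,0,0],[0,0,0],[0,0,0],[0,0,0]],"gripper":[0,0,0,0,0]}'
python3 -m crank '{"travel":[[0,0,0],[0,0,0],[0,0,0],[0,0,0],[0,0,0]],"turn":[[0,0,0],[0,0,0],[0,0,0],[0,0,0],[0,0,0]],"gripper":[0,0,0.4,0.7,0.85]}' 40
python3 -m crank '{"travel":[[0,0,0],[0,0,0],[0,0,0],[0,0,0],[0,0,0]],"turn":[[0,0,0],[0,0,0],[0,0,0],[0,0,0],[0,0,0]],"gripper":[0.9,1,1,1,1]}' 40
python3 -c "
from workcell import bot;s=bot.observe();print(s['force'],s['moment'],s['position'])"
```

```text
clock: 3.65
position: [0.6328, -0.0194, 0.0442]
tool_rot: [-3.14, -0.001, 2.101]
force: [-0.3, -0.2, 0.2]
grip_width: 0.0855
finger_force: 0.0
clock: 4.15
position: [0.6334, -0.0195, 0.0454]
tool_rot: [3.141, 0.0, 2.101]
force: [0.4, 0.6, -0.0]
grip_width: 0.0441
finger_force: 0.0
clock: 4.65
position: [0.6335, -0.0195, 0.0454]
tool_rot: [3.141, 0.0, 2.101]
force: [2.4, 0.7, 0.6]
grip_width: 0.0129
finger_force: 44.8
[2.43550779 0.68201115 0.608188  ] [ 0.17646697 -0.32618487 -0.02250769] [ 0.63347899 -0.01945096  0.04535621]
```

```bash
python3 -m crank '{"travel":[[-0.3,0.2,-0.05],[-0.9,0.7,-0.05],[-1.7,1.3,-0.05],[-2.5,1.9,-0.05],[-3.3,2.5,-0.05]],"turn":[[0,0,0],[0,0,0],[0,0,0],[0,0,0],[0,0,0]],"gripper":[1,1,1,1,1]}' 40
```

```text
clock: 5.15
position: [0.6009, 0.0051, 0.0454]
tool_rot: [3.14, 0.002, 2.1]
force: [4.4, -3.0, 5.2]
grip_width: 0.0132
finger_force: 45.5
```

```bash
python3 -m crank '{"travel":[[-0.8,0.6,0],[-1.6,1.2,0],[-2.4,1.8,0],[-3.2,2.4,0],[-4.0,3.0,0]],"turn":[[0,0,0],[0,0,0],[0,0,0],[0,0,0],[0,0,0]],"gripper":[1,1,1,1,1]}' 40
python3 -m crank '{"travel":[[-0.8,0.6,0],[-1.6,1.2,0],[-2.3,1.8,0],[-2.8,2.4,0],[-3.1,2.9,0]],"turn":[[0,0,0],[0,0,0],[0,0,0],[0,0,0],[0,0,0]],"gripper":[1,1,1,1,1]}' 40
```

```text
clock: 5.65
position: [0.561, 0.0352, 0.0454]
tool_rot: [3.14, 0.002, 2.1]
force: [5.2, -3.2, 4.4]
grip_width: 0.0127
finger_force: 45.5
clock: 6.15
position: [0.5296, 0.064, 0.0453]
tool_rot: [3.141, 0.001, 2.1]
force: [2.7, -5.2, 5.5]
grip_width: 0.0132
finger_force: 45.6
```

```bash
for i in 1 2 3 4; do python3 -m crank '{"travel":[[-0.05,1.1,0],[-0.1,2.2,0],[-0.15,3.3,0],[-0.2,4.4,0],[-0.25,5.5,0]],"turn":[[0,0,0],[0,0,0],[0,0,0],[0,0,0],[0,0,0]],"gripper":[1,1,1,1,1]}' 40; done
python3 -c "
from workcell import bot;print(bot.observe()['position'])"
```

```text
clock: 6.65
position: [0.5271, 0.1184, 0.0453]
tool_rot: [3.142, 0.002, 2.099]
force: [1.1, -8.2, 10.2]
grip_width: 0.013
finger_force: 46.2
clock: 7.15
position: [0.5247, 0.1733, 0.0453]
tool_rot: [-3.142, 0.002, 2.099]
force: [0.7, -8.4, 10.6]
grip_width: 0.013
finger_force: 46.3
clock: 7.65
position: [0.5222, 0.2281, 0.0453]
tool_rot: [-3.141, 0.002, 2.099]
force: [1.5, -9.7, 11.8]
grip_width: 0.013
finger_force: 46.4
clock: 8.15
position: [0.5197, 0.2831, 0.0453]
tool_rot: [-3.141, 0.002, 2.099]
force: [0.8, -10.2, 12.0]
grip_width: 0.013
finger_force: 46.5
[0.51974789 0.28306334 0.04528544]
```

```bash
python3 -m crank '{"travel":[[-0.1,1.1,0],[-0.2,2.2,0],[-0.3,3.3,0],[-0.3,4.0,0],[-0.3,4.35,0]],"turn":[[0,0,0],[0,0,0],[0,0,0],[0,0,0],[0,0,0]],"gripper":[1,1,1,1,1]}' 40
python3 -m crank '{"travel":[[0,0,0],[0,0,0],[0,0,0],[0,0,0],[0,0,0]],"turn":[[0,0,0],[0,0,0],[0,0,0],[0,0,0],[0,0,0]],"gripper":[1,1,1,1,1]}' 40
python3 - <<'E'
from h import *
f=grab("scene"); np.savez("s2.npz",**f); a=f["pixels"][160:260,310:450,::-1]; b=cv2.resize(a,None,fx=4,fy=4,interpolation=cv2.INTER_CUBIC)
f=grab("top"); np.savez("t2.npz",**f); a=f["pixels"][165:265,90:210,::-1]; c=cv2.resize(a,(240,400//2*1)); c=cv2.resize(a,None,fx=2,fy=2,interpolation=cv2.INTER_CUBIC)
cv2.imwrite("pics/p2.png",np.hstack([b,cv2.copyMakeBorder(c,0,b.shape[0]-c.shape[0],0,0,cv2.BORDER_CONSTANT)]))
E
```

```text
clock: 8.65
position: [0.5167, 0.3267, 0.0453]
tool_rot: [-3.141, 0.002, 2.1]
force: [-0.9, -11.5, 12.2]
grip_width: 0.0131
finger_force: 46.6
clock: 9.15
position: [0.5167, 0.3271, 0.0453]
tool_rot: [3.141, 0.001, 2.1]
force: [0.7, -5.3, 8.9]
grip_width: 0.0127
finger_force: 46.1
```

View pics/p2.png

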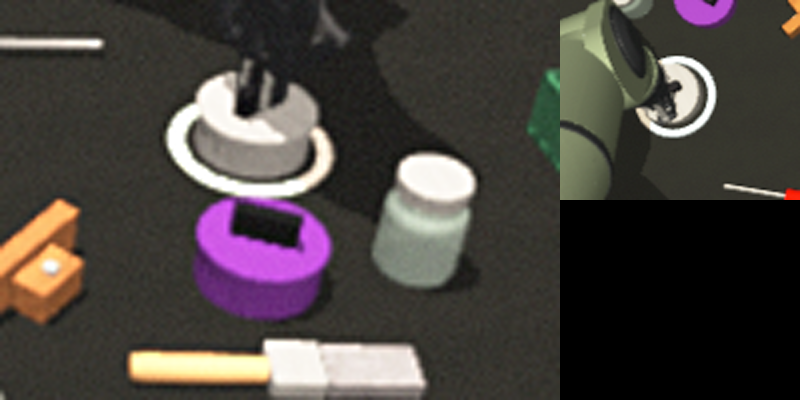

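The pot stands inside the ring, with dark bench visible all round it (scene crop, ring spans columns 167–335 and pot 195–318). I'll release, then rise.

```bash
python3 -m crank '{"travel":[[0,0,0],[0,0,0],[0,0,0],[0,0,0],[0,0,0]],"turn":[[0,0,0],[0,0,0],[0,0,0],[0,0,0],[0,0,0]],"gripper":[0.8,0.6,0.3,0,0]}'
python3 -m crank '{"travel":[[0,0,0],[0,0,0],[0,0,0.5],[0,0,1.5],[0,0,3]],"turn":[[0,0,0],[0,0,0],[0,0,0],[0,0,0],[0,0,0]],"gripper":[0,0,0,0,0]}'
python3 -m crank '{"travel":[[0,0,3],[0,0,7],[0,0,11],[0,0,14],[0,0,14]],"turn":[[0,0,0],[0,0,0],[0,0,0],[0,0,0],[0,0,0]],"gripper":[0,0,0,0,0]}'
```

```text
clock: 9.75
position: [0.5162, 0.328, 0.0447]
tool_rot: [-3.141, -0.0, 2.101]
force: [0.0, -0.7, 0.5]
grip_width: 0.0741
finger_force: 0.0
clock: 10.25
position: [0.5162, 0.3278, 0.0755]
tool_rot: [-3.141, 0.0, 2.101]
force: [-0.4, 0.1, -0.2]
grip_width: 0.0852
finger_force: 0.0
clock: 10.75
position: [0.518, 0.3287, 0.2203]
tool_rot: [3.135, -0.001, 2.1]
force: [0.2, -0.4, -0.2]
grip_width: 0.0852
finger_force: 0.0
```

```bash
for i in 1 2 3 4; do python3 -m crank '{"travel":[[-0.4,-4.2,0],[-0.9,-8.4,0],[-1.3,-12.6,0],[-1.7,-16.8,0],[-1.7,-16.8,0]],"turn":[[0,0,-2.2],[0,0,-4.4],[0,0,-6.6],[0,0,-8.9],[0,0,-8.9]],"gripper":[0,0,0,0,0]}' 40; done
python3 -m crank '{"travel":[[0,0,-3],[0,0,-6],[0,0,-8],[0,0,-8],[0,0,-8]],"turn":[[0,0,0],[0,0,0],[0,0,0],[0,0,0],[0,0,0]],"gripper":[0,0,0,0,0]}'
python3 - <<'E'
from meas import *
f=grab("top"); H,S,V=up(f); W=(S<60)&(V>130)
pl=sel(W,pix(f,[.517,.3265,.04])); print("pot",circ(world(f,un(outline(pl)),.04)))
f=grab("scene"); H,S,V=up(f); sq=sel((S<70)&(V>95),(171,203))
print("square2",frame(env(f,sq,(170,190),0,True),env(f,sq,(146,162),0,True)))
print(bot.observe()["position"],bot.observe()["tool_rot"])
E
```

```text
clock: 11.25
position: [0.4989, 0.1544, 0.2157]
tool_rot: [-3.141, 0.001, 1.937]
force: [0.7, 0.5, 1.4]
grip_width: 0.0856
finger_force: 0.0
clock: 11.75
position: [0.4815, -0.013, 0.2156]
tool_rot: [3.141, 0.001, 1.782]
force: [-0.3, 0.7, -0.7]
grip_width: 0.0856
finger_force: 0.0
clock: 12.25
position: [0.4642, -0.1809, 0.2155]
tool_rot: [3.141, 0.002, 1.627]
force: [-0.2, 1.2, 0.3]
grip_width: 0.0853
finger_force: 0.0
clock: 12.75
position: [0.4468, -0.3488, 0.2153]
tool_rot: [3.141, 0.003, 1.473]
force: [0.4, 1.6, 0.2]
grip_width: 0.0854
finger_force: 0.0
clock: 13.25
position: [0.4486, -0.3438, 0.1355]
tool_rot: [3.142, -0.0, 1.48]
force: [0.9, 0.3, 0.1]
grip_width: 0.0851
finger_force: 0.0
pot (array([0.51240207, 0.31505341]), np.float64(0.0649934962463763))
square2 (array([ 0.52930063, -0.3516446 ], dtype=float32), np.float32(2.263917), np.float32(-0.18594506))
[ 0.44897138 -0.34418742  0.13610313] [3.14004971e+00 5.65297266e-04 1.47972880e+00]
```

```bash
python3 -m crank '{"travel":[[0,0,-2.5],[0,0,-5],[0,0,-7.5],[0,0,-9.3],[0,0,-9.3]],"turn":[[0,0,0],[0,0,0],[0,0,0],[0,0,0],[0,0,0]],"gripper":[0,0,0,0,0]}'
python3 -m crank '{"travel":[[0,0,0],[0,0,0],[0,0,0],[0,0,0],[0,0,0]],"turn":[[0,0,0],[0,0,0],[0,0,0],[0,0,0],[0,0,0]],"gripper":[0,0,0.4,0.7,0.85]}' 80
python3 -m crank '{"travel":[[0,0,0],[0,0,0],[0,0,0],[0,0,0],[0,0,0]],"turn":[[0,0,0],[0,0,0],[0,0,0],[0,0,0],[0,0,0]],"gripper":[1,1,1,1,1]}' 80
python3 - <<'E'
from meas import *
f=grab("top"); H,S,V=up(f); W=(S<60)&(V>130)
m=(W*255).astype(np.uint8); m=cv2.morphologyEx(m,cv2.MORPH_OPEN,cv2.getStructuringElement(cv2.MORPH_ELLIPSE,(41,41)))>0
pl=sel(m,pix(f,[.517,.3265,.04])); print("pot",circ(world(f,un(outline(pl)),.04)))
f=grab("scene"); H,S,V=up(f); sq=sel((S<70)&(V>95),(171,203))
print("square2",frame(env(f,sq,(170,190),0,True),env(f,sq,(146,162),0,True)))
print(bot.observe()["position"],bot.observe()["tool_rot"],bot.observe()["force"])
E
```

```text
clock: 13.85
position: [0.4481, -0.3436, 0.041]
tool_rot: [-3.14, -0.001, 1.48]
force: [0.3, -0.1, -0.4]
grip_width: 0.0853
finger_force: 0.0
clock: 14.35
position: [0.4485, -0.3441, 0.0422]
tool_rot: [3.141, 0.0, 1.48]
force: [-0.5, -0.4, 0.4]
grip_width: 0.0436
finger_force: 0.0
clock: 14.85
position: [0.4486, -0.3441, 0.0421]
tool_rot: [3.141, 0.0, 1.48]
force: [1.0, 1.9, 5.7]
grip_width: 0.0168
finger_force: 78.7
pot (array([0.49907749, 0.32498064]), np.float64(0.03693786067671984))
square2 (array([ 0.5291849 , -0.35173675], dtype=float32), np.float32(2.2614138), np.float32(0.1900705))
[ 0.44854008 -0.34407928  0.04202175] [3.14124338e+00 3.48586539e-05 1.47964396e+00] [-0.42459455  0.4725367   5.63877537]
```

```bash
python3 -m crank '{"travel":[[0,0,0.7],[0,0,2],[0,0,4],[0,0,6],[0,0,7]],"turn":[[0,0,0],[0,0,0],[0,0,0],[0,0,0],[0,0,0]],"gripper":[1,1,1,1,1]}' 80
python3 -m crank '{"travel":[[0.6,1.1,0],[1.7,3.4,0],[3.1,6,0],[4.4,8.7,0],[5.7,11.3,0]],"turn":[[0,0,0],[0,0,0.2],[0,0,0.3],[0,0,0.4],[0,0,0.4]],"gripper":[1,1,1,1,1]}' 80
python3 -m crank '{"travel":[[1.2,2.3,0],[2.4,4.6,0],[3.5,6.8,0],[4.6,9,0],[5.7,11.3,0]],"turn":[[0,0,0],[0,0,0.2],[0,0,0.3],[0,0,0.4],[0,0,0.4]],"gripper":[1,1,1,1,1]}' 80
python3 -m crank '{"travel":[[1.4,2.6,0],[2.6,5.3,0],[4,7.9,0],[5.1,10.2,0],[5.7,11.3,0]],"turn":[[0,0,0],[0,0,0],[0,0,0],[0,0,0],[0,0,0]],"gripper":[1,1,1,1,1]}' 80
python3 -m crank '{"travel":[[0,0,0],[0,0,0],[0,0,0],[0,0,0],[0,0,0]],"turn":[[0,0,0],[0,0,0],[0,0,0],[0,0,0],[0,0,0]],"gripper":[1,1,1,1,1]}' 80
python3 - <<'E'
from h import *
f=grab("scene"); np.savez("s3.npz",**f);a=f["pixels"][180:280,210:350,::-1]; b=cv2.resize(a,None,fx=4,fy=4,interpolation=cv2.INTER_CUBIC)
c=cv2.resize(f["pixels"][180:220,340:400,::-1],None,fx=4,fy=4,interpolation=cv2.INTER_CUBIC)
cv2.imwrite("pics/p3.png",np.hstack([b,cv2.copyMakeBorder(c,0,b.shape[0]-c.shape[0],0,0,cv2.BORDER_CONSTANT)]))
E
```

```text
clock: 15.45
position: [0.4487, -0.3444, 0.114]
tool_rot: [3.14, 0.001, 1.479]
force: [0.1, -0.6, -3.8]
grip_width: 0.0167
finger_force: 78.7
clock: 15.95
position: [0.5057, -0.2287, 0.1111]
tool_rot: [-3.141, -0.001, 1.487]
force: [-0.0, 0.4, -3.4]
grip_width: 0.0166
finger_force: 78.5
clock: 16.45
position: [0.5623, -0.116, 0.111]
tool_rot: [-3.14, -0.0, 1.494]
force: [0.8, -0.3, -4.1]
grip_width: 0.017
finger_force: 78.5
clock: 16.95
position: [0.6195, -0.0014, 0.1107]
tool_rot: [-3.14, -0.001, 1.497]
force: [1.0, 0.7, -4.2]
grip_width: 0.0167
finger_force: 78.4
clock: 17.45
position: [0.6192, -0.0057, 0.1119]
tool_rot: [3.142, 0.0, 1.492]
force: [0.1, 0.3, -3.3]
grip_width: 0.0172
finger_force: 78.5
```

View pics/p3.png

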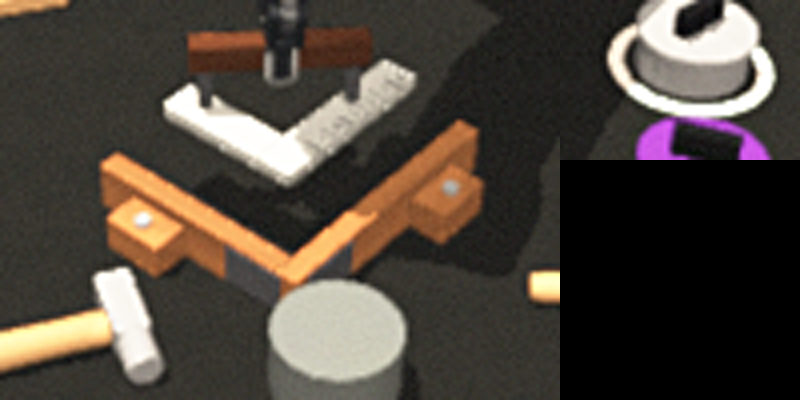

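The pot stands upright in the ring (right inset), and the square hangs level above the corner, apex (290,180), aligned with the boards. Lowering now.

```bash
python3 -m crank '{"travel":[[0,0,-1.5],[0,0,-3],[0,0,-4.5],[0,0,-5.7],[0,0,-6.4]],"turn":[[0,0,0],[0,0,0],[0,0,0],[0,0,0],[0,0,0]],"gripper":[1,1,1,1,1]}' 80
python3 -m crank '{"travel":[[0,0,-0.2],[0,0,-0.4],[0,0,-0.55],[0,0,-0.6],[0,0,-0.6]],"turn":[[0,0,0],[0,0,0],[0,0,0],[0,0,0],[0,0,0]],"gripper":[1,1,1,1,1]}' 80
python3 -c "
from workcell import bot;s=bot.observe();print(s['force'],s['moment'],s['position'])"
```

```text
clock: 18.0
position: [0.6187, -0.0051, 0.0459]
tool_rot: [-3.14, 0.0, 1.493]
force: [-0.3, 0.5, -3.6]
grip_width: 0.017
finger_force: 78.5
clock: 18.5
position: [0.6195, -0.005, 0.0421]
tool_rot: [3.141, -0.0, 1.493]
force: [0.0, 0.5, -2.7]
grip_width: 0.017
finger_force: 78.5
[ 0.01016438  0.49648831 -2.70928475] [0.02640306 0.01385541 0.05978875] [ 0.61954551 -0.00500436  0.04212401]
```

```bash
python3 -m crank '{"travel":[[0,0,-0.05],[0,0,-0.1],[0,0,-0.1],[0,0,-0.1],[0,0,-0.1]],"turn":[[0,0,0],[0,0,0],[0,0,0],[0,0,0],[0,0,0]],"gripper":[1,1,1,1,1]}' 80
python3 -m crank '{"travel":[[0.5,-0.1,0],[1.1,-0.15,0],[1.7,-0.2,0],[2.3,-0.3,0],[2.8,-0.35,0]],"turn":[[0,0,0],[0,0,0],[0,0,0],[0,0,0],[0,0,0]],"gripper":[1,1,1,1,1]}' 80
python3 -m crank '{"travel":[[0.1,0,0],[0.3,-0.05,0],[0.4,-0.05,0],[0.5,-0.06,0],[0.6,-0.07,0]],"turn":[[0,0,0],[0,0,0],[0,0,0],[0,0,0],[0,0,0]],"gripper":[1,1,1,1,1]}' 80
python3 -c "
from workcell import bot;s=bot.observe();print(s['force'],s['moment'],s['position'])"
```

```text
clock: 19.0
position: [0.6196, -0.005, 0.042]
tool_rot: [3.141, -0.001, 1.493]
force: [-6.4, 1.5, 16.7]
grip_width: 0.0165
finger_force: 81.5
clock: 19.5
position: [0.6462, -0.0082, 0.042]
tool_rot: [-3.139, -0.001, 1.493]
force: [-20.4, 3.7, 27.8]
grip_width: 0.0171
finger_force: 83.0
clock: 20.0
position: [0.652, -0.0089, 0.0421]
tool_rot: [-3.139, -0.001, 1.493]
force: [-20.8, 2.6, 26.7]
grip_width: 0.0168
finger_force: 82.9
[-20.83501069   2.64329789  26.68259156] [ 0.51226241  3.92577357 -0.01709052] [ 0.65197522 -0.00894443  0.04205153]
```

```bash
python3 -m crank '{"travel":[[0,0,0.05],[0,0,0.05],[0.1,0,0.05],[0.2,-0.02,0.05],[0.3,-0.03,0.05]],"turn":[[0,0,0],[0,0,0],[0,0,0],[0,0,0],[0,0,0]],"gripper":[1,1,1,1,1]}' 80
python3 -m crank '{"travel":[[0.06,-0.01,0],[0.12,-0.01,0],[0.18,-0.02,0],[0.24,-0.03,0],[0.3,-0.03,0]],"turn":[[0,0,0],[0,0,0],[0,0,0],[0,0,0],[0,0,0]],"gripper":[1,1,1,1,1]}' 80
python3 -c "
from workcell import bot;s=bot.observe();print(s['force'],s['moment'],s['position'])"
```

```text
clock: 20.5
position: [0.6556, -0.0094, 0.0421]
tool_rot: [-3.14, -0.001, 1.493]
force: [-10.9, 2.6, 14.2]
grip_width: 0.0169
finger_force: 81.1
clock: 21.0
position: [0.6583, -0.0096, 0.0421]
tool_rot: [-3.14, -0.001, 1.493]
force: [-15.7, 2.3, 17.3]
grip_width: 0.017
finger_force: 81.6
[-15.65181892   2.26940974  17.34685721] [ 0.44294638  3.02921901 -0.11194003] [ 0.6583369  -0.00964567  0.0420738 ]
```

```bash
for i in 1 2 3; do python3 -m crank '{"travel":[[0.04,0,0],[0.08,-0.01,0],[0.1,-0.01,0],[0.1,-0.01,0],[0.1,-0.01,0]],"turn":[[0,0,0],[0,0,0],[0,0,0],[0,0,0],[0,0,0]],"gripper":[1,1,1,1,1]}' 80; python3 -c "
from workcell import bot;s=bot.observe();print(s['force'].round(1),s['moment'].round(2),s['position'].round(4),s['tool_rot'].round(4))"; done | grep '^\['
```

```text
[-19.1   3.7  20.5] [ 0.59  3.76 -0.28] [ 0.6586 -0.0096  0.0421] [-3.1381e+00 -1.2000e-03  1.4930e+00]
[-26.5   3.1  27.2] [ 0.84  5.26 -0.27] [ 0.6586 -0.0096  0.0421] [-3.1361e+00 -1.6000e-03  1.4929e+00]
[-34.4   5.7  33.9] [ 0.97  6.77 -0.28] [ 0.6587 -0.0096  0.0421] [-3.1342e+00 -1.8000e-03  1.4928e+00]
```

The square has met the boards: x stopped at 0.6586 while the force rises. I'll level the slight tilt, then test yaw to seat both edges.

```bash
cat > st.py <<'E'
from workcell import bot
s=bot.observe();f=s['force'];print(f.round(1),s['moment'].round(2),s['position'].round(4),s['tool_rot'].round(4), 'crate x,y', (-.65*f[0]+.76*f[1]).round(1),(-.76*f[0]-.65*f[1]).round(1))
E
python3 -m crank '{"travel":[[0,0,0],[0,0,0],[0,0,0],[0,0,0],[0,0,0]],"turn":[[0,-0.2,0],[0,-0.4,0],[0,-0.4,0],[0,-0.4,0],[0,-0.4,0]],"gripper":[1,1,1,1,1]}' 100 >/dev/null; python3 st.py
python3 -m crank '{"travel":[[0,0,0],[0,0,0],[0,0,0],[0,0,0],[0,0,0]],"turn":[[0,0,0.2],[0,0,0.4],[0,0,0.4],[0,0,0.4],[0,0,0.4]],"gripper":[1,1,1,1,1]}' 100 >/dev/null; python3 st.py
python3 -m crank '{"travel":[[0,0,0],[0,0,0],[0,0,0],[0,0,0],[0,0,0]],"turn":[[0,0,-0.2],[0,0,-0.4],[0,0,-0.6],[0,0,-0.8],[0,0,-0.8]],"gripper":[1,1,1,1,1]}' 100 >/dev/null; python3 st.py
python3 -m crank '{"travel":[[0,0,0],[0,0,0],[0,0,0],[0,0,0],[0,0,0]],"turn":[[0,0,0.2],[0,0,0.4],[0,0,0.4],[0,0,0.4],[0,0,0.4]],"gripper":[1,1,1,1,1]}' 100 >/dev/null; python3 st.py
```

```text
[-33.7   4.5  34.3] [ 1.    7.02 -0.25] [ 0.6587 -0.0096  0.0421] [-3.1412e+00 -2.4000e-03  1.4930e+00] crate x,y 25.3 22.7
[-32.8   5.5  33.2] [ 1.01  6.98 -0.73] [ 0.6587 -0.0096  0.0421] [-3.1412e+00 -2.6000e-03  1.4994e+00] crate x,y 25.5 21.3
[-33.    5.6  32.6] [0.94 7.   0.2 ] [ 0.6587 -0.0096  0.0421] [-3.1412e+00 -2.2000e-03  1.4864e+00] crate x,y 25.7 21.5
[-33.4   5.6  33.6] [ 0.96  7.04 -0.19] [ 0.6587 -0.0095  0.0421] [-3.1412e+00 -2.4000e-03  1.4931e+00] crate x,y 26.0 21.7
```

```bash
python3 - <<'E'
from h import *
f=grab("top"); np.savez("t4.npz",**f);a=f["pixels"][125:205,190:300,::-1]; b=cv2.resize(a,(400*1,291),interpolation=cv2.INTER_CUBIC)
g=grab("scene");np.savez("s4.npz",**g);c=cv2.resize(g["pixels"][190:270,225:335,::-1],(400,291),interpolation=cv2.INTER_CUBIC)
cv2.imwrite("pics/p4.png",np.hstack([b,c]))
E
```

```text
(no output)
```

View pics/p4.png

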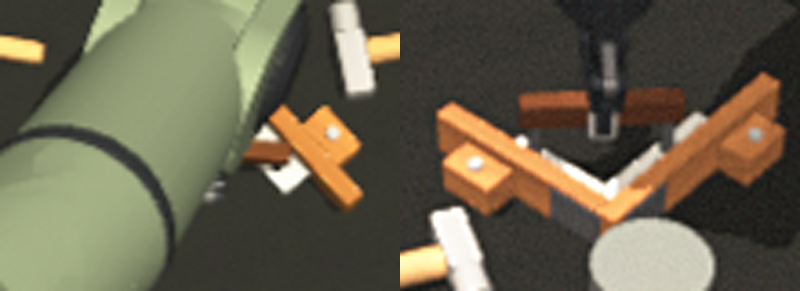

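```bash
Z='"gripper":[1,1,1,1,1]'
python3 -m crank '{"travel":[[0,0,0.04],[0,0,0.08],[0,0,0.12],[0,0,0.12],[0,0,0.12]],"turn":[[0,0,0],[0,0,0],[0,0,0],[0,0,0],[0,0,0]],"gripper":[1,1,1,1,1]}' 100 >/dev/null; python3 st.py
echo push along -x_crate; python3 -m crank '{"travel":[[0.06,-0.07,0],[0.13,-0.15,0],[0.2,-0.23,0],[0.2,-0.23,0],[0.2,-0.23,0]],"turn":[[0,0,0],[0,0,0],[0,0,0],[0,0,0],[0,0,0]],"gripper":[1,1,1,1,1]}' 100 >/dev/null; python3 st.py
echo back and push along -y_crate; python3 -m crank '{"travel":[[-0.06,0.07,0],[-0.13,0.15,0],[-0.1,0.3,0],[0.03,0.43,0],[0.03,0.43,0]],"turn":[[0,0,0],[0,0,0],[0,0,0],[0,0,0],[0,0,0]],"gripper":[1,1,1,1,1]}' 100 >/dev/null; python3 st.py
echo both; python3 -m crank '{"travel":[[0,-0.08,0],[0,-0.15,0],[0,-0.2,0],[0,-0.2,0],[0,-0.2,0]],"turn":[[0,0,0],[0,0,0],[0,0,0],[0,0,0],[0,0,0]],"gripper":[1,1,1,1,1]}' 100 >/dev/null; python3 st.py
```

```text
[-24.5   4.1  14. ] [ 0.74  5.37 -0.33] [ 0.6588 -0.0096  0.0422] [-3.1411e+00 -1.8000e-03  1.4929e+00] crate x,y 19.0 16.0
push along -x_crate
[-42.3  13.8  31.3] [ 2.86  8.84 -0.42] [ 0.6589 -0.0097  0.0423] [-3.1367 -0.0048  1.494 ] crate x,y 38.0 23.2
back and push along -y_crate
[-40.3  -1.5  27.1] [-0.49  8.34 -0.27] [ 0.6592 -0.0092  0.0423] [-3.1375e+00 -2.0000e-04  1.4919e+00] crate x,y 25.1 31.6
both
[-41.    7.2  29.5] [ 1.19  8.62 -0.36] [ 0.6592 -0.0093  0.0423] [-3.1372e+00 -2.6000e-03  1.4929e+00] crate x,y 32.1 26.5
```

```bash
python3 -m crank '{"travel":[[0,0,0.04],[0,0,0.08],[0,0,0.08],[0,0,0.08],[0,0,0.08]],"turn":[[0,0,0],[0,0,0],[0,0,0],[0,0,0],[0,0,0]],"gripper":[1,1,1,1,1]}' 100 >/dev/null; python3 st.py
python3 -m crank '{"travel":[[0,0,0],[0,0,0],[0,0,0],[0,0,0],[0,0,0]],"turn":[[0,0,0.4],[0,0,0.8],[0,0,1.2],[0,0,1.2],[0,0,1.2]],"gripper":[1,1,1,1,1]}' 100 >/dev/null; python3 st.py
python3 -m crank '{"travel":[[0,0,0],[0,0,0],[0,0,0],[0,0,0],[0,0,0]],"turn":[[0,0,-0.6],[0,0,-1.2],[0,0,-1.8],[0,0,-2.4],[0,0,-2.4]],"gripper":[1,1,1,1,1]}' 100 >/dev/null; python3 st.py
python3 -m crank '{"travel":[[0,0,0],[0,0,0],[0,0,0],[0,0,0],[0,0,0]],"turn":[[0,0,0.4],[0,0,0.8],[0,0,1.2],[0,0,1.2],[0,0,1.2]],"gripper":[1,1,1,1,1]}' 100 >/dev/null; python3 st.py
python3 - <<'E'
from meas import *
f=grab("scene"); np.savez("s5.npz",**f); H,S,V=up(f)
a=f["pixels"][205:255,240:335,::-1]; cv2.imwrite("pics/p5.png",cv2.resize(a,(798,420),interpolation=cv2.INTER_CUBIC))
E
```

```text
[-35.    5.8  18.7] [ 1.02  7.56 -0.28] [ 0.6593 -0.0093  0.0425] [-3.1373e+00 -2.2000e-03  1.4930e+00] crate x,y 27.2 22.8
[-34.4   6.1  18.3] [ 1.19  7.57 -1.54] [ 0.6593 -0.0094  0.0425] [-3.1375e+00 -2.8000e-03  1.5124e+00] crate x,y 27.0 22.2
[-35.7   4.2  19.2] [0.89 7.66 1.06] [ 0.6593 -0.0094  0.0425] [-3.1372e+00 -1.5000e-03  1.4734e+00] crate x,y 26.4 24.4
[-35.6   4.7  19.5] [ 1.01  7.68 -0.26] [ 0.6594 -0.0094  0.0426] [-3.1375e+00 -2.2000e-03  1.4929e+00] crate x,y 26.8 24.0
```

View pics/p5.png

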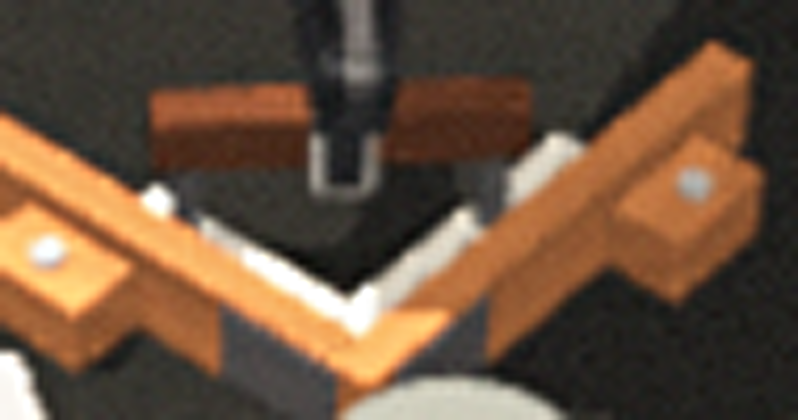

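```bash
python3 -m crank '{"travel":[[0,0,-0.04],[0,0,-0.08],[0,0,-0.12],[0,0,-0.16],[0,0,-0.16]],"turn":[[0,0,0],[0,0,0],[0,0,0],[0,0,0],[0,0,0]],"gripper":[1,1,1,1,1]}' 100 >/dev/null; python3 st.py
python3 -m crank '{"travel":[[0.03,0,0],[0.06,-0.01,0],[0.1,-0.01,0],[0.1,-0.01,0],[0.1,-0.01,0]],"turn":[[0,0,0],[0,0,0],[0,0,0],[0,0,0],[0,0,0]],"gripper":[1,1,1,1,1]}' 100 ; python3 st.py
python3 - <<'E'
from meas import *
for n in("scene",):
  f=grab(n); H,S,V=up(f); W=(S<60)&(V>130)
  m=(W*255).astype(np.uint8); m=cv2.morphologyEx(m,cv2.MORPH_OPEN,cv2.getStructuringElement(cv2.MORPH_ELLIPSE,(31,31)))
  o=lambda p:pix(f,p).round(1); print(n,"exp lid px",o([.5173,.3265,.04]))
  a=f["pixels"][175:230,335:410,::-1]; cv2.imwrite("pics/p6.png",cv2.resize(a,None,fx=8,fy=8,interpolation=cv2.INTER_CUBIC))
E
```

```text
[-45.4   7.   42. ] [ 1.32  9.58 -0.29] [ 0.6592 -0.0092  0.0422] [-3.1372e+00 -3.0000e-03  1.4930e+00] crate x,y 34.8 30.0
clock: 29.65
position: [0.6592, -0.0092, 0.0422]
tool_rot: [-3.135, -0.003, 1.493]
force: [-54.5, 8.9, 48.4]
grip_width: 0.0164
finger_force: 103.4
[-54.5   8.9  48.4] [ 1.51 11.11 -0.31] [ 0.6592 -0.0092  0.0422] [-3.1352 -0.0033  1.4929] crate x,y 42.1 35.6
scene exp lid px [373.8 186.4]
```

View pics/p6.png

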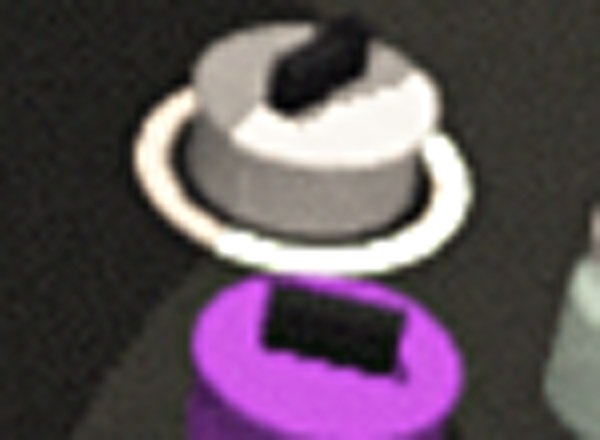

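The pot is upright and centred in the ring (lid centre near (317,95) in the crop, dark gap all round). The square is pressed at about 42 N and 36 N towards the two boards, and down onto the bench, so I'm handing in.

```bash
python3 -c "
from workcell import bot;print(bot.job_done())"
```

```text
the job is handed in; nothing more can be done
None
```

I slid the pot into the ring and let go of it, then pressed the square into the corner and handed the job in with the gripper still holding it. The arm hid the joint from the cameras, so that both edges are flush is judged from force and position readings: about 42 N and 36 N towards the two boards, and no further movement.

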